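# Make up three soldering clamp stands

### The arm

A 7-joint arm with a two-finger parallel gripper is mounted at the origin on the work surface. World frame = base frame: x ahead of the robot, y to its left, z up, the work surface at z = 0. Lengths are in m, angles in rad, forces in N, time in s.
With the tool pointing down it reaches from about 0.4 to 0.85 m from the base axis. Payload 10.4 kg.
Tool frame: the origin (TCP) lies midway between the tips of the shut fingers; the grasp point (between the pads) lies 19 mm behind it; x points along the fingers, z is the direction in which the jaws open and shut, and the axes are right-handed (so a half turn about x gives the same grasp; the last joint's range is limited). The gripper opens to 87 mm and grips with 3 to 60 N. Pads are 19 mm wide; open, the fingers measure 117 mm over their backs; the gripper's body (75 mm by 190 mm) begins 51 mm behind the grasp point.
Start: joints at [-1.211, 0.332, -0.065, 1.46, 0.022, 1.35, -0.088], TCP at [0.233, 0.58, 0.183] pointing down, gripper open.
Joint ranges: [-2.6, 2.6], [-0.5, 2.12], [-1.47, 1.34], [0.16, 2.42], [-1.27, 4.41], [0.06, 2.06], [-2.6, 2.6]. Speed limits (rad/s): [2.22, 2.22, 2.79, 2.79, 3.14, 3.14, 3.14].

### API

Orientations are given as a unit quaternion [x, y, z, w].
In Python, from bench import read_state, camera, camera_params, close_job gives the robot as it stands.
- The arm moves only by the tool arm_command, never from a script. Its argument "targets" is a list of rows, each a list of 7 numbers: the closure in counts, from 0 (fully open) to 255 (shut), then the shift along the tool's x, y, z in mm, then the turn, a rotation vector about the tool's x, y, z in rad. A call has 1 to 10 rows; each row is the pose to reach, as a shift and turn from the pose commanded when the call began, along the tool's axes at that moment; what a row does not reach only later rows make up. A row lasts 1/10 s, in which the tool goes at most 50 mm and 8.59 degrees, less where a joint would pass 70% of its speed; a pose out of reach is approached as far as the arm can. A call with a gripper value outside its range is refused whole. The fingers move at their own pace and stop on an object; "newtons" is the grip in N (left out, the last holds). Time passes only in rows, so rows that repeat a pose let the fingers close. It gives the time, the measured TCP pose, the force and the opening at its end, in the units of the state.
- read_state(): the state, without advancing time (a new reading comes with each control period).
- camera(name): name is "scene" or "top" or "wrist"; returns the picture (480x640x3 uint8, red, green, blue); there is no depth.
- camera_params(name): a dict with "intrinsics" (3x3 intrinsics, pixels), "xyz" and "orientation" of the camera in the world; the wrist camera has in their place "mount" (4x4, takes a point from camera to tool coordinates, whose origin is the TCP and whose axes are the tool frame's). Camera axes: x right, y down, z forward; pixel columns grow to the right and rows downward; lengths in m; the calibration is good to about 2 mm. The wrist camera is an equidistant fisheye: a pixel r from the principal point sees the ray r / f radians off the axis. A picture is of the moment at which its call begins: read the wrist's pose just before it. camera_params takes no time and is no camera call.
- close_job(): hands the job in, once; it reports no verdict.
The state is a dict: "time": time; "joint_positions": joint angles; "joint_vel": joint speeds; "joint_torque": joint torques, N m; "ee_pos": TCP position; "eef_rot": TCP orientation; "ft_force": force on the tool from outside, world axes, zero at the start; "torque": the same for the moment, N m; "width": finger opening in m.
Only numpy, scipy, OpenCV 4.12 (cv2) and the standard library are available. Lean on these libraries where they do the work, as an engineer would, in place of code of your own. Each camera call takes 0.05 s, during which the arm holds its last target.

### The job

Make up three clamp stands for the soldering workshop: stand each of the three round-footed clamp posts upright in the middle of the black base plate of its size, the smallest post on the smallest plate, the middle one on the middle plate and the largest on the largest. Set them down, do not drop them. Leave the two oblong-footed posts, the magnifier and the pliers where they are.

Things in the scene. Friction and masses are not known exactly. Their poses are not given: they have to be found in the camera images.
- post_small: Smallest of the three round-footed clamp posts: brass foot a disc 32 mm in diameter, 12 mm high; centred above it an upright steel stem under a round spring sleeve 14 mm in diameter from 12 to 54 mm height, the place to grip it; two narrow clip jaws on top, thinner than the sleeve, end at 70 mm. About 90 g. Loose, standing upright on the table. Origin at the centre of the underside of the foot, z up along the stem.
- post_medium: Middle-sized of the three round-footed clamp posts: brass foot a disc 44 mm in diameter, 14 mm high; centred above it an upright steel stem under a round spring sleeve 16 mm in diameter from 14 to 70 mm height, the place to grip it; two narrow clip jaws on top, thinner than the sleeve, end at 88 mm. About 150 g. Loose, standing upright on the table. Origin at the centre of the underside of the foot, z up along the stem.
- post_large: Largest of the three round-footed clamp posts: brass foot a disc 58 mm in diameter, 16 mm high; centred above it an upright steel stem under a round spring sleeve 18 mm in diameter from 16 to 86 mm height, the place to grip it; two narrow clip jaws on top, thinner than the sleeve, end at 106 mm. About 240 g. Loose, standing upright on the table. Origin at the centre of the underside of the foot, z up along the stem.
- oblong_post_a: Smaller oblong-footed clamp post, not wanted: brass foot an oblong bar of 60 x 26 mm, long along x, 12 mm high; centred above it an upright steel stem under a round spring sleeve 15 mm in diameter from 12 to 62 mm height; two narrow clip jaws on top, thinner than the sleeve, end at 78 mm. About 120 g. Loose, standing upright on the table. Origin at the centre of the underside of the foot, z up along the stem.
- oblong_post_b: Larger oblong-footed clamp post, not wanted: brass foot an oblong bar of 70 x 32 mm, long along x, 14 mm high; centred above it an upright steel stem under a round spring sleeve 17 mm in diameter from 14 to 78 mm height; two narrow clip jaws on top, thinner than the sleeve, end at 96 mm. About 200 g. Loose, standing upright on the table. Origin at the centre of the underside of the foot, z up along the stem.
- plate_small: Smallest of the three flat square black base plates, 75 x 75 mm, 8 mm thick, fixed to the table. Origin at the centre of its underside; its flat top lies 8 mm higher; x and y run along its edges.
- plate_medium: Middle-sized of the three flat square black base plates, 97 x 97 mm, 8 mm thick, fixed to the table. Origin at the centre of its underside; its flat top lies 8 mm higher; x and y run along its edges.
- plate_large: Largest of the three flat square black base plates, 120 x 120 mm, 8 mm thick, fixed to the table. Origin at the centre of its underside; its flat top lies 8 mm higher; x and y run along its edges.
- magnifier: Bystander: helping-hands magnifier, black foot 85 x 70 mm, bar with two clips 120 mm long at 80 mm height, tilted round lens on top, about 145 mm tall in all. Loose. Origin at the centre of its underside, the bar along y.
- pliers: Bystander: small pliers with blue handles lying flat, 160 mm long, 50 mm wide, 11 mm high. Loose. Origin under the joint, jaws to +x (67 mm), handles to -x (90 mm).
There are look-alikes about, which are no part of the job. Leave any green look-alike of the post_small alone. What is shaped like the post_medium but purple is not meant.

How it is judged:
At the end, for the whole second after the job is handed in: Each round-footed post stands upright (within 0.1 rad), released and at rest, with its foot on top of the base plate of its own size, the centre of the foot within 15 mm of the plate's centre (horizontal distance between post_small and plate_small below 0.015 m and z of post_small in the frame of plate_small between 0.005 and 0.012 m and angle between each of post_small, post_medium, post_large's own z axis and vertical below 0.1 rad and linear speed of each of post_small, post_medium, post_large below 0.02 m/s and angular speed of each of post_small, post_medium, post_large below 0.2 rad/s and contact force between each of post_small, post_medium, post_large and the fingers below 0.1 N and horizontal distance between post_medium and plate_medium below 0.015 m and z of post_medium in the frame of plate_medium between 0.005 and 0.012 m and horizontal distance between post_large and plate_large below 0.015 m and z of post_large in the frame of plate_large between 0.005 and 0.012 m); the robot touches nothing.
It fails at once if a oblong-footed post is shifted by more than 20 mm or tipped (distance of any of oblong_post_a, oblong_post_b from where it was at the start of the episode above 0.02 m or angle between any of oblong_post_a, oblong_post_b's own z axis and vertical above 0.3 rad).
It fails at once if the magnifier or the pliers are shifted by more than 20 mm or tipped (distance of any of magnifier, pliers from where it was at the start of the episode above 0.02 m or angle between any of magnifier, pliers's own z axis and vertical above 0.3 rad).
It fails at once if a round-footed post is dropped: its foot is more than 35 mm above the table with no finger on it ((height (world z) of post_small above 0.035 m and angle between post_small's own z axis and vertical below 1 rad and contact force between post_small and the fingers below 0.01 N) or (height (world z) of post_medium above 0.035 m and angle between post_medium's own z axis and vertical below 1 rad and contact force between post_medium and the fingers below 0.01 N) or (height (world z) of post_large above 0.035 m and angle between post_large's own z axis and vertical below 1 rad and contact force between post_large and the fingers below 0.01 N)).
It also fails if it takes over 88 s, if anything falls off the work surface, if the arm or the gripper's body presses on something with over 40 N, if the wrist force passes 120 N, or if a joint passes its speed limit or range.

## Working session

There is one attempt and no reset: what is moved stays moved. The work goes in short steps, Python scripts to look and compute and a tool call to move; the robot and the scene stay as the last step left them, time stands still between calls to the robot, and variables do not carry over. Pictures are saved under pics/ and viewed, and the job is handed in when it is done.

Besides the shell and the picture viewer there is one more tool, called after "Request:" by a JSON object that holds its "method" and its "body", one argument or row to a line. arm_command: Moves the arm, as the interface text tells. Its arguments: {"type":"object","properties":{"targets":{"type":"array"},"newtons":{"type":"number"}},"required":["targets"]}

```bash
ls; mkdir -p pics
python3 - <<'E'
from bench import *
import cv2
s=read_state();print(s)
for n in ["scene","top","wrist"]:
    print(n,camera_params(n))
    cv2.imwrite(f"pics/{n}0.png",camera(n)[:,:,::-1])
E
```

```text
pics
{'time': 0.0, 'joint_positions': array([-1.21059949,  0.33286815, -0.06470126,  1.460965  ,  0.02161191,
        1.34990707, -0.08847332]), 'joint_vel': array([ 0.00172834,  0.00072989, -0.00078933,  0.0001371 ,  0.00153629,
        0.00118304, -0.00015971]), 'joint_torque': array([-1.06177793e-04, -6.23255897e+01,  2.45791138e-02, -3.89890873e+01,
       -6.14151685e-02,  3.99047288e-02,  1.46844422e-04]), 'ee_pos': array([0.23328889, 0.57933433, 0.18224502]), 'eef_rot': array([-0.39607896,  0.58638396,  0.3954585 ,  0.58556629]), 'ft_force': array([-0.11663864, -0.00088207,  0.32156919]), 'torque': array([-0.00198291, -0.08420282,  0.07877159]), 'width': 0.08689164475802111}
scene {'intrinsics': array([[489.80330735,   0.        , 322.81223582],
       [  0.        , 489.80330735, 250.93325995],
       [  0.        ,   0.        ,   1.        ]]), 'xyz': array([1.12272123, 0.4718935 , 0.52918935]), 'orientation': array([ 0.33856907,  0.80875759, -0.44301783, -0.18712923])}
top {'intrinsics': array([[623.71840461,   0.        , 319.27692623],
       [  0.        , 623.71840461, 242.06046391],
       [  0.        ,   0.        ,   1.        ]]), 'xyz': array([ 0.35218328, -0.05081429,  1.30949025]), 'orientation': array([ 0.70560696, -0.70225715,  0.07075895, -0.06282428])}
wrist {'intrinsics': array([[371.64829954,   0.        , 320.17634185],
       [  0.        , 371.64829954, 236.13137861],
       [  0.        ,   0.        ,   1.        ]]), 'mount': array([[-1.21459143e-03, -2.93899872e-01,  9.55835441e-01,
        -2.00571340e-01],
       [ 2.45340086e-04, -9.55836205e-01, -2.93899795e-01,
         8.15305103e-02],
       [ 9.99999232e-01, -1.22463424e-04,  1.23305589e-03,
        -1.47353315e-03],
       [ 0.00000000e+00,  0.00000000e+00,  0.00000000e+00,
         1.00000000e+00]])}
```

View pics/top0.png

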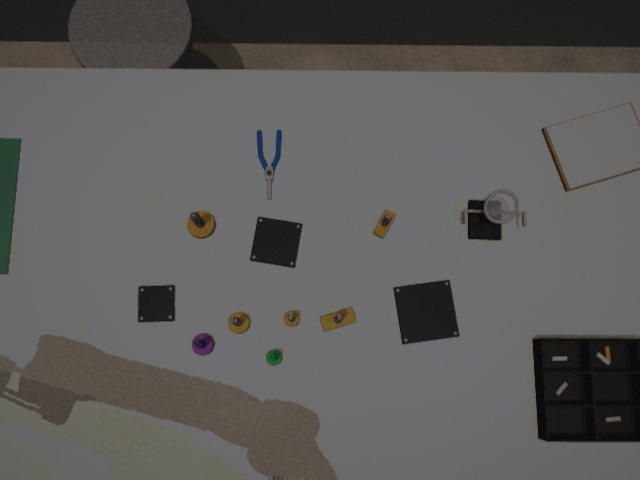

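View pics/scene0.png

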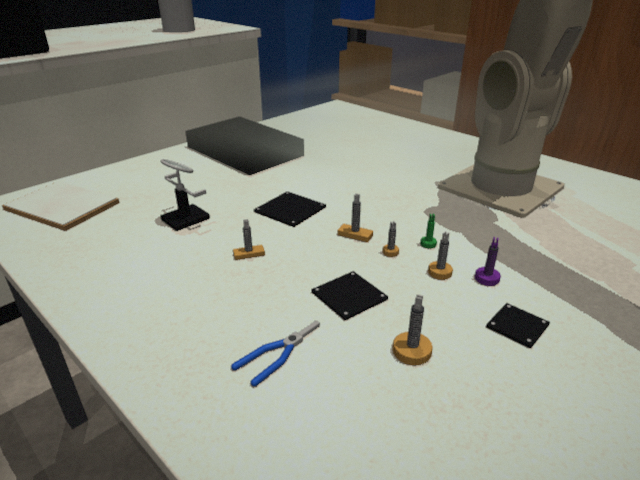

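View pics/wrist0.png

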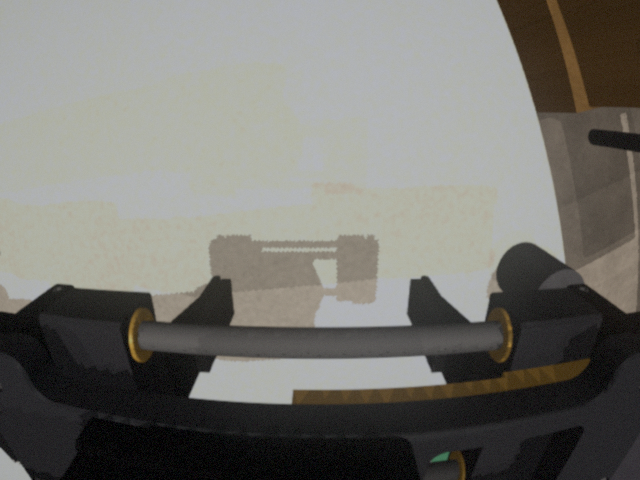

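The top view shows the round brass feet at (201,224) large, (239,322) medium and (291,318) small. The plates are at (277,242) medium, (157,303) small and (427,311) large. The oblong posts are at (385,223) and (338,319), and the purple and green look-alikes at (203,344) and (274,357). Next I'll measure these on enlarged crops.

```bash
cat > h.py <<'E'
import numpy as np,cv2
from scipy.spatial.transform import Rotation as R
from bench import *
def ray(n,u,v,z):
    p=camera_params(n);K=p['intrinsics'];d=R.from_quat(p['orientation']).as_matrix()@np.linalg.inv(K)@np.array([u,v,1.])
    c=p['xyz'];return (c+d*(z-c[2])/d[2])[:2]
def proj(n,X):
    p=camera_params(n);K=p['intrinsics'];q=R.from_quat(p['orientation']).as_matrix().T@(np.array(X)-p['xyz']);q=K@q;return q[:2]/q[2]
E
python3 - <<'E'
from h import *
im=cv2.imread('pics/top0.png')
c=im[190:400,120:480]
cv2.imwrite('pics/topc.png',cv2.convertScaleAbs(cv2.resize(c[:, :200],None,fx=4,fy=4,interpolation=cv2.INTER_CUBIC)[:600],alpha=1.6))
c2=im[200:380,260:460]
cv2.imwrite('pics/topd.png',cv2.convertScaleAbs(cv2.resize(c2,None,fx=3.3,fy=3.3,interpolation=cv2.INTER_CUBIC),alpha=1.6))
hsv=cv2.cvtColor(im,cv2.COLOR_BGR2HSV)
# brass
m=((hsv[...,0]>8)&(hsv[...,0]<28)&(hsv[...,1]>130)&(hsv[...,2]>60)).astype(np.uint8)
n,l,st,ce=cv2.connectedComponentsWithStats(m)
for i in range(1,n):
    if st[i,4]>40: 
        pts=np.argwhere(l==i)[:,::-1].astype(np.float32); h=cv2.convexHull(pts); print('brass',st[i],ce[i],cv2.minAreaRect(h), cv2.minEnclosingCircle(h), ray('top',*cv2.minEnclosingCircle(h)[0],.012))
m=((hsv[...,2]<50)).astype(np.uint8)
n,l,st,ce=cv2.connectedComponentsWithStats(m)
for i in range(1,n):
    if 900<st[i,4]<5000:
        pts=np.argwhere(l==i)[:,::-1].astype(np.float32)
        r=cv2.minAreaRect(cv2.convexHull(pts)); print('dark',st[i],r,ray('top',*r[0],.008))
        b=np.array([ray('top',*q,.008) for q in cv2.boxPoints(r)]);print(np.linalg.norm(b-np.roll(b,1,0),axis=1))
E
```

```text
brass [543 128  26  62 117] [555.63247863 158.73504274] ((555.5425415039062, 158.4833526611328), (65.91655731201172, 1.752420425415039), 68.5870361328125) ((555.5, 158.5), 32.96220016479492) [ 0.78952609 -0.58023798]
brass [187 211  28  27 433] [201.54965358 225.2886836 ] ((200.75001525878906, 224.25001525878906), (25.45584487915039, 26.16295051574707), 45.0) ((200.5673828125, 223.90969848632812), 13.567788124084473) [0.63847427 0.18746131]
brass [373 210  22  28 220] [383.01818182 224.84545455] ((383.8216247558594, 223.4936065673828), (11.332834243774414, 26.89552879333496), 28.610462188720703) ((383.8975830078125, 223.46385192871094), 13.842907905578613) [ 0.64187988 -0.20267525]
brass [320 308  35  23 413] [337.13317191 319.1598063 ] ((337.4499816894531, 318.8499755859375), (14.546476364135742, 33.203914642333984), 71.56504821777344) ((337.3932189941406, 318.8689270019531), 17.414979934692383) [ 0.4390164  -0.10307771]
brass [284 311  15  15 125] [291.472 318.464] ((291.0, 318.0), (14.0, 14.0), 90.0) ((291.25341796875, 318.1712341308594), 7.517046928405762) [ 0.44002894 -0.0075911
[... 387 characters left out ...]
-0.66043831]
dark [   0    0   76   42 2881] ((37.5, 20.5), (41.0, 75.0), 90.0) [1.10903873 0.57560158]
[0.10185622 0.17019045 0.10183505 0.16793231]
dark [ 250  217   52   50 1941] ((275.56756591796875, 241.59458923339844), (45.374122619628906, 44.058929443359375), 9.462322235107422) [0.6019103  0.02778942]
[0.09584524 0.0951386  0.09714724 0.09498029]
dark [ 394  280   65   64 3194] ((425.8499450683594, 311.45001220703125), (57.417076110839844, 57.558494567871094), 81.8698959350586) [ 0.455485   -0.28772926]
[0.11861259 0.12181071 0.11909256 0.11974862]
dark [ 138  285   37   37 1224] ((156.0, 303.0), (36.0, 36.0), 90.0) [0.47043525 0.27403442]
[0.07490132 0.07504021 0.07491267 0.07423537]
```

View pics/topc.png

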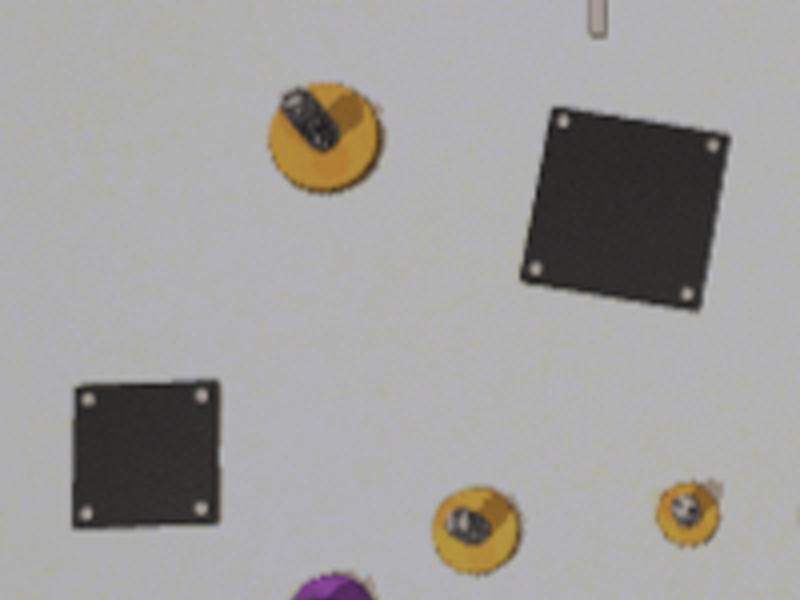

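View pics/topd.png

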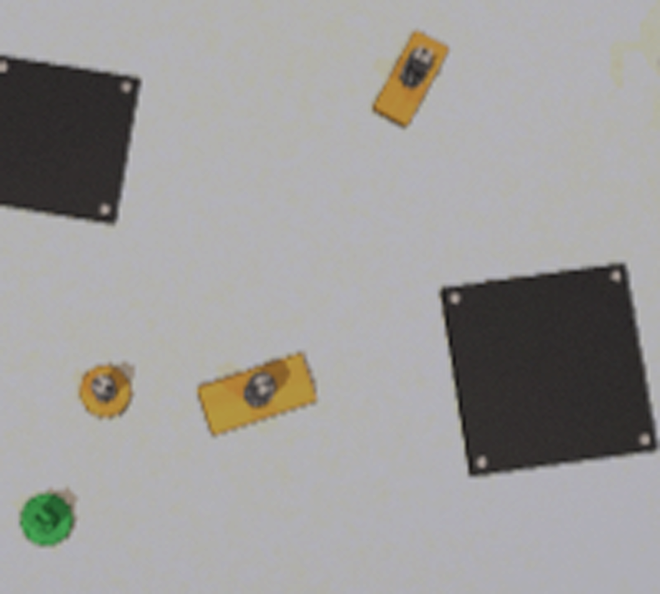

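Run:
```python
from h import *
s=read_state();M=R.from_quat(s['eef_rot']).as_matrix();print(M.round(3))
P={'large':(.638,.187,.058),'med':(.431,.101,.044),'small':(.440,-.008,.032)}
for k,(x,y,z) in P.items(): print(k,proj('scene',[x,y,.0]),proj('top',[x,y,.0]), proj('scene',[x,y,{'large':.106,'med':.088,'small':.07}[k]]))
for k,(x,y) in {'ps':(.470,.274),'pm':(.602,.028),'pl':(.455,-.288)}.items(): print(k,proj('scene',[x,y,.008]))
print('purple',ray('top',203,344,.014),'green',ray('top',274,357,.012),'mag',ray('top',485,220,.01), 'pliers tip', ray('top',269,198,.01))
im=cv2.imread('pics/scene0.png')
cv2.imwrite('pics/sc.png',cv2.convertScaleAbs(cv2.resize(im[180:380,290:560],None,fx=2.9,fy=2.9,interpolation=cv2.INTER_CUBIC),alpha=1.5))
```

```text
[[-0.    -0.928  0.373]
 [-0.001  0.373  0.928]
 [-1.    -0.    -0.001]]
large [411.59408416 351.8633153 ] [201.75539524 225.33948484] [419.1534406  296.55092037]
med [439.21404882 273.21987736] [239.23614375 322.68778688] [445.65506357 232.78029018]
small [390.14914329 252.97235899] [291.63601861 318.57805366] [392.93866534 222.33774563]
ps [517.92043739 322.48726688]
pm [349.58283935 292.6019464 ]
pl [290.03426094 206.38565592]
purple [0.38650695 0.17222126] green [0.36090158 0.02670792] mag [ 0.65128148 -0.41993967] pliers tip [0.69681158 0.04337248]
```

View pics/sc.png

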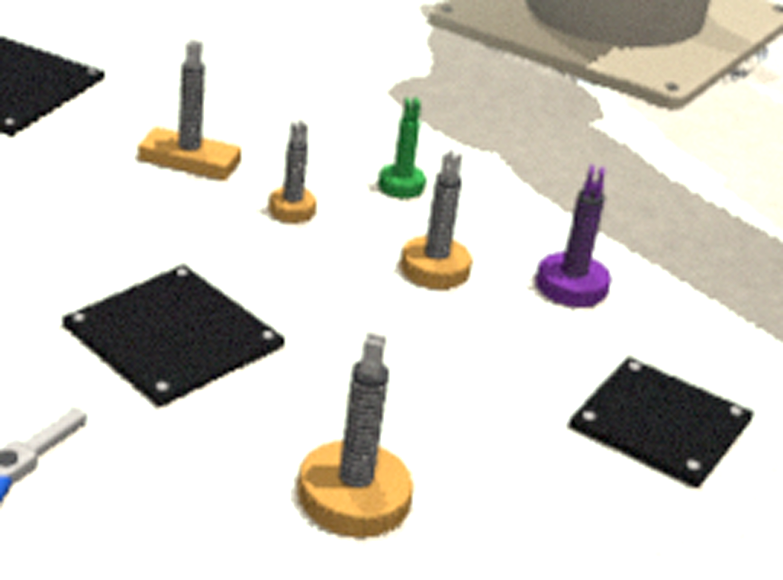

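The two views agree: the post tops project to (392,223), (446,233) and (419,297) in the scene view, where I also see them. The green and purple posts are clearly not the targets. I'll start by moving above the large post with the jaws along world x.

Request:
{"method": "arm_command", "body": {
  "targets": [
    [0,0,-522,-213,1.189,0,0],
    [0,0,-522,-213,1.189,0,0],
    [0,0,-522,-213,1.189,0,0],
    [0,0,-522,-213,1.189,0,0],
    [0,0,-522,-213,1.189,0,0],
    [0,0,-522,-213,1.189,0,0],
    [0,0,-522,-213,1.189,0,0],
    [0,0,-522,-213,1.189,0,0],
    [0,0,-522,-213,1.189,0,0],
    [0,0,-522,-213,1.189,0,0]
  ],
  "newtons": 25
}}

```text
time: 1.15
ee_pos: [0.5933, 0.2302, 0.183]
eef_rot: [0.0, 0.707, -0.0, 0.707]
ft_force: [0.7, 0.7, -0.1]
width: 0.0874
```

Request:
{"method": "arm_command", "body": {
  "targets": [
    [0,0,0,0,0,0,0],
    [0,0,0,0,0,0,0],
    [0,0,0,0,0,0,0]
  ]
}}

```text
time: 1.45
ee_pos: [0.5915, 0.2328, 0.1827]
eef_rot: [0.0, 0.707, 0.0, 0.707]
ft_force: [0.4, 0.2, -0.3]
width: 0.0864
```

Request:
{"method": "arm_command", "body": {
  "targets": [
    [0,0,-46,46,0,0,0],
    [0,0,-46,46,0,0,0],
    [0,0,-46,46,0,0,0],
    [0,40,-46,46,0,0,0],
    [0,80,-46,46,0,0,0],
    [0,110,-46,46,0,0,0],
    [0,130,-46,46,0,0,0],
    [0,140,-46,46,0,0,0],
    [0,140,-46,46,0,0,0],
    [0,140,-46,46,0,0,0]
  ]
}}

```text
time: 2.45
ee_pos: [0.6386, 0.1866, 0.0443]
eef_rot: [0.0, 0.707, 0.0, 0.708]
ft_force: [0.5, -0.2, 0.1]
width: 0.087
```

Run:
```python
from h import *
print(read_state()['ee_pos'])
for n in ["scene","wrist"]: cv2.imwrite(f"pics/{n}1.png",camera(n)[:,:,::-1])
```

```text
[0.63861831 0.18663203 0.04427561]
```

View pics/wrist1.png

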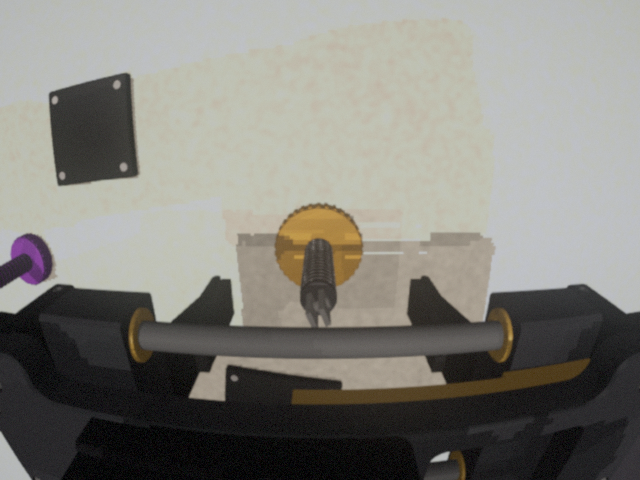

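View pics/scene1.png

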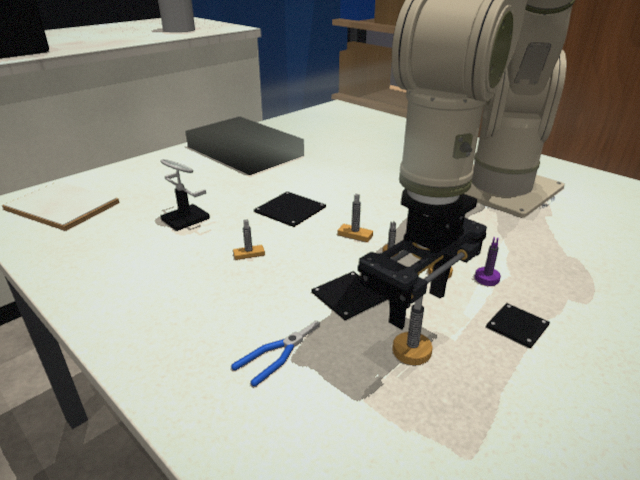

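```bash
cat >> h.py <<'E'
def wproj(X,s):
    p=camera_params('wrist');m=p['mount'];K=p['intrinsics']
    t=R.from_quat(s['eef_rot']).as_matrix().T@(np.array(X)-s['ee_pos'])
    q=m[:3,:3].T@(t-m[:3,3]);r=np.hypot(q[0],q[1]);th=np.arctan2(r,q[2]);return K[:2,2]+K[0,0]*th*q[:2]/r
E
python3 - <<'E'
from h import *
s=read_state();M=R.from_quat(s['eef_rot']).as_matrix()
for t in [(0,0,0),(0,0,.043),(0,0,-.043),(-.019,0,0)]:
    X=s['ee_pos']+M@np.array(t);print(t,X.round(3),proj('scene',X),wproj(X,s))
for z in (0,.016,.05,.086,.106): print(z,proj('scene',[.638,.187,z]),wproj([.638,.187,z],s))
im=cv2.imread('pics/scene1.png')
cv2.imwrite('pics/sc1.png',cv2.convertScaleAbs(cv2.resize(im[220:380,340:520],None,fx=4,fy=3.7,interpolation=cv2.INTER_CUBIC),alpha=1.5))
E
```

```text
(0, 0, 0) [0.639 0.186 0.045] [413.7626527  329.73391244] [321.80722138 266.4506453 ]
(0, 0, 0.043) [0.682 0.186 0.045] [395.89533373 344.19635499] [394.8889206  266.03968442]
(0, 0, -0.043) [0.596 0.186 0.045] [430.38753369 316.27714333] [248.58006938 266.07749111]
(-0.019, 0, 0) [0.639 0.186 0.064] [415.11102605 319.79633618] [321.97816868 279.61276653]
0 [411.59408416 351.8633153 ] [319.77235618 241.6548688 ]
0.016 [412.66012978 344.06297718] [319.81726131 249.1552661 ]
0.05 [415.01029341 326.86664839] [319.93460237 268.66158225]
0.086 [417.63275124 307.67792188] [320.10560647 296.85198129]
0.106 [419.1534406  296.55092037] [320.23162955 317.45066289]
```

View pics/sc1.png

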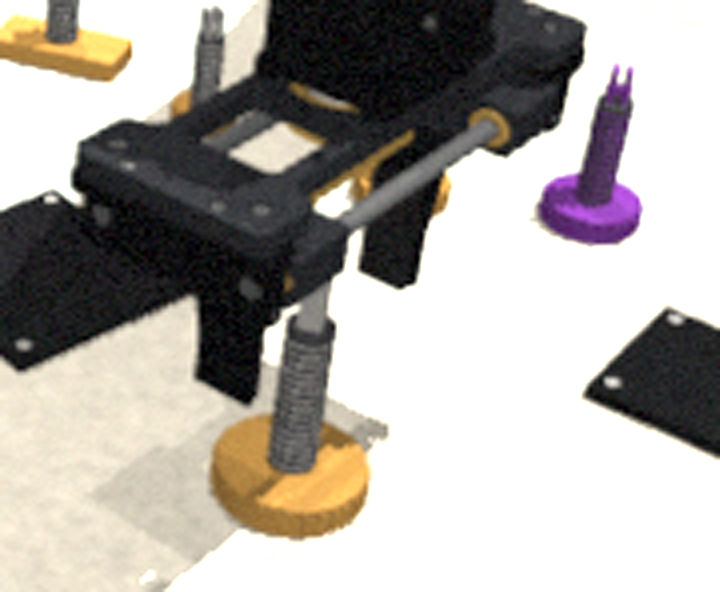

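The scene view shows the open finger tips on either side of the stem, about 35 mm higher than the shut TCP, so they swing down as they close. The wrist view shows the stem centred at column 318. No forces so far, so I'm closing.

Request:
{"method": "arm_command", "body": {
  "targets": [
    [255,0,0,0,0,0,0],
    [255,0,0,0,0,0,0],
    [255,0,0,0,0,0,0],
    [255,0,0,0,0,0,0],
    [255,0,0,0,0,0,0],
    [255,0,0,0,0,0,0],
    [255,0,0,0,0,0,0],
    [255,0,0,0,0,0,0],
    [255,0,0,0,0,0,0],
    [255,0,0,0,0,0,0]
  ],
  "newtons": 25
}}

```text
time: 3.55
ee_pos: [0.6382, 0.1856, 0.043]
eef_rot: [0.0, 0.707, -0.0, 0.707]
ft_force: [-1.1, 0.9, 1.0]
width: 0.0163
```

Run:
```python
from h import *
print(read_state()['ee_pos'])
im=camera('scene')[:,:,::-1]
cv2.imwrite('pics/sc2.png',cv2.convertScaleAbs(cv2.resize(im[220:380,340:520],None,fx=4,fy=3.7,interpolation=cv2.INTER_CUBIC),alpha=1.5))
```

```text
[0.6381703  0.18562394 0.04300698]
```

View pics/sc2.png

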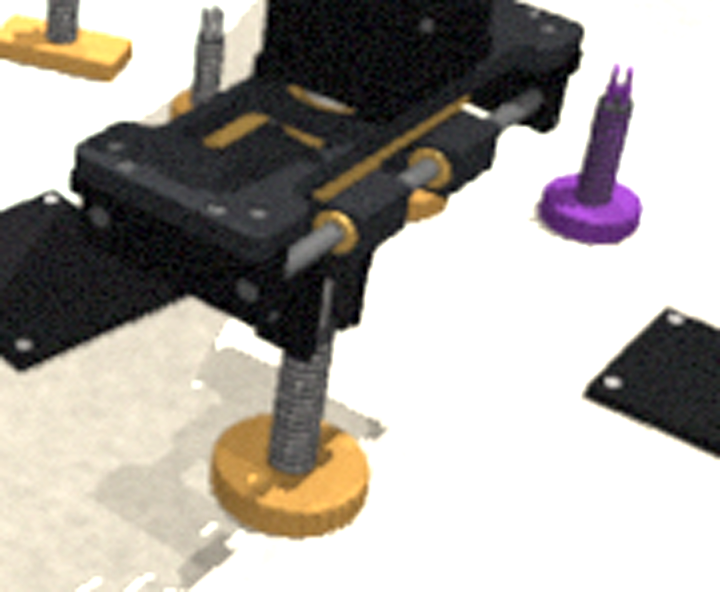

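Run:
```python
from h import *
def c(p): return ((p-np.array([340,220]))*[4,3.7]).round(0)
for z in (.115,.15):
  for x,y in ((.733,.148),(.733,.223),(.543,.223)): print(z,x,y,c(proj('scene',[x,y,z])))
for z in (.043,.06,.08,.09): print(z,[c(proj('scene',[.638+dx,.186+dy,z])) for dx in(.009,.02) for dy in (-.0095,.0095)])
s=read_state(); print(s['width'],s['ft_force'])
im=camera('wrist')[:,:,::-1]; cv2.imwrite('pics/w2.png',im)
```

```text
0.115 0.733 0.148 [ 55. 332.]
0.115 0.733 0.223 [237. 433.]
0.115 0.543 0.223 [551. 200.]
0.15 0.733 0.148 [ 59. 254.]
0.15 0.733 0.223 [247. 352.]
0.15 0.543 0.223 [568. 126.]
0.043 [array([260., 407.]), array([303., 430.]), array([242., 420.]), array([285., 444.])]
0.06 [array([265., 374.]), array([308., 397.]), array([246., 388.]), array([290., 411.])]
0.08 [array([270., 335.]), array([314., 357.]), array([251., 348.]), array([295., 371.])]
0.09 [array([273., 315.]), array([317., 337.]), array([254., 328.]), array([298., 350.])]
0.015938689335110345 [-0.54548885  0.75441657  0.66230689]
```

View pics/w2.png

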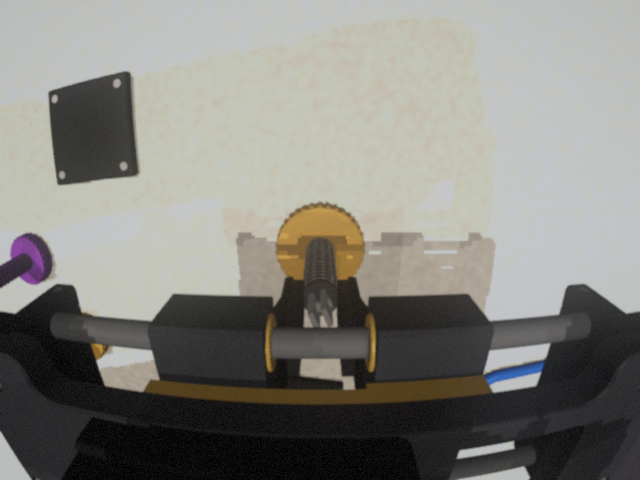

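The pictures show the finger tips about 35–40 mm above the reported TCP. Near corner seen at crop (303,357) means tip z is about 0.08, so the pads hold the clip jaws, and the 16 mm width fits that. I'll open, go down 33 mm and grip the sleeve properly.

Request:
{"method": "arm_command", "body": {
  "targets": [
    [0,0,0,0,0,0,0],
    [0,0,0,0,0,0,0],
    [0,0,0,0,0,0,0],
    [0,0,0,0,0,0,0],
    [0,10,0,0,0,0,0],
    [0,20,0,0,0,0,0],
    [0,28,0,0,0,0,0],
    [0,33,0,0,0,0,0],
    [0,33,0,0,0,0,0]
  ]
}}

```text
time: 4.55
ee_pos: [0.6376, 0.1854, 0.0088]
eef_rot: [0.0, 0.708, -0.001, 0.707]
ft_force: [0.5, -0.6, -0.2]
width: 0.0799
```

Run:
```python
from h import *
s=read_state();print(s['ee_pos'],s['ft_force'])
im=camera('scene')[:,:,::-1]
cv2.imwrite('pics/sc3.png',cv2.convertScaleAbs(cv2.resize(im[220:380,340:520],None,fx=4,fy=3.7,interpolation=cv2.INTER_CUBIC),alpha=1.5))
```

```text
[0.63758048 0.18536304 0.00880076] [ 0.54469564 -0.58369735 -0.20461956]
```

View pics/sc3.png

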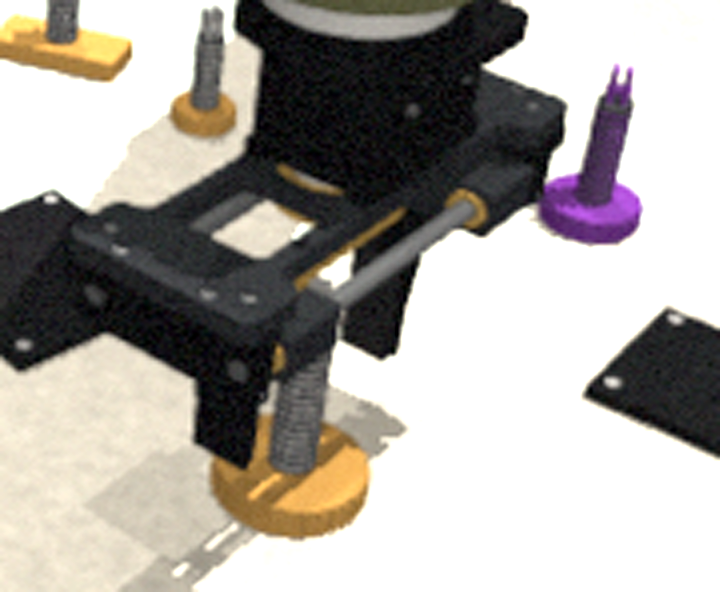

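Request:
{"method": "arm_command", "body": {
  "targets": [
    [255,0,0,0,0,0,0],
    [255,0,0,0,0,0,0],
    [255,0,0,0,0,0,0],
    [255,0,0,0,0,0,0],
    [255,0,0,0,0,0,0],
    [255,0,0,0,0,0,0],
    [255,0,0,0,0,0,0],
    [255,0,0,0,0,0,0]
  ],
  "newtons": 30
}}

```text
time: 5.4
ee_pos: [0.6383, 0.1856, 0.0101]
eef_rot: [0.0, 0.707, -0.0, 0.707]
ft_force: [0.4, 0.0, 0.5]
width: 0.0308
```

Run:
```python
from h import *
s=read_state();print(s['ee_pos'],s['ft_force'],s['width'])
im=camera('scene')[:,:,::-1]
cv2.imwrite('pics/sc4.png',cv2.convertScaleAbs(cv2.resize(im[220:380,340:520],None,fx=4,fy=3.7,interpolation=cv2.INTER_CUBIC),alpha=1.5))
im=camera('wrist')[:,:,::-1]; cv2.imwrite('pics/w4.png',im[150:400,200:450])
```

```text
[0.63831184 0.18563185 0.01005967] [0.35555244 0.04637339 0.52178371] 0.03083182956555063
```

View pics/sc4.png

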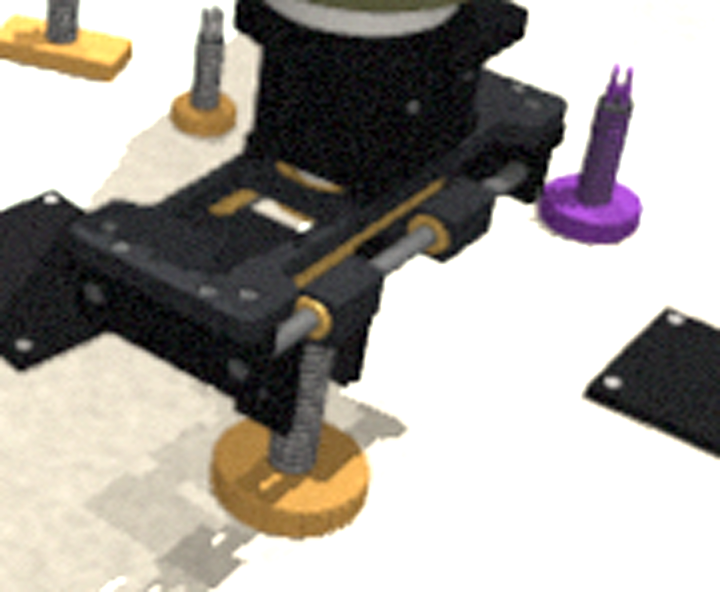

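View pics/w4.png

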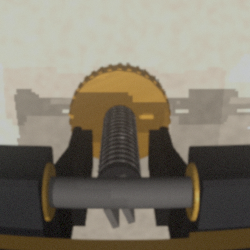

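Request:
{"method": "arm_command", "body": {
  "targets": [
    [255,0,0,0,0,0,0],
    [255,0,0,0,0,0,0],
    [255,0,0,0,0,0,0],
    [255,0,0,0,0,0,0],
    [255,0,0,0,0,0,0]
  ],
  "newtons": 30
}}

```text
time: 6.0
ee_pos: [0.6381, 0.1856, 0.01]
eef_rot: [0.0, 0.707, -0.0, 0.707]
ft_force: [-0.8, -0.0, -0.4]
width: 0.0171
```

Run:
```python
from h import *
s=read_state();print(s['ee_pos'],s['ft_force'],s['width'])
im=camera('scene')[:,:,::-1]
cv2.imwrite('pics/sc5.png',cv2.convertScaleAbs(cv2.resize(im[220:380,340:520],None,fx=4,fy=3.7,interpolation=cv2.INTER_CUBIC),alpha=1.5))
```

```text
[0.63813292 0.18564205 0.0099774 ] [-0.8229287  -0.00447198 -0.4489167 ] 0.017125626632083838
```

View pics/sc5.png

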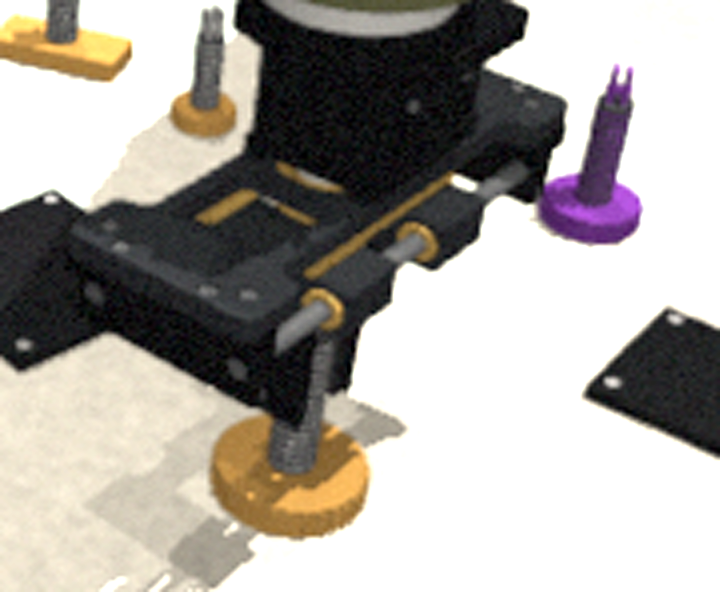

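Request:
{"method": "arm_command", "body": {
  "targets": [
    [255,-10,0,0,0,0,0],
    [255,-25,0,0,0,0,0],
    [255,-50,0,0,0,0,0],
    [255,-90,0,0,0,0,0],
    [255,-130,0,0,0,0,0],
    [255,-150,0,0,0,0,0],
    [255,-150,0,0,0,0,0],
    [255,-150,0,0,0,0,0]
  ]
}}

```text
time: 6.85
ee_pos: [0.6381, 0.1855, 0.16]
eef_rot: [0.0, 0.707, -0.0, 0.707]
ft_force: [-0.9, 1.0, -3.6]
width: 0.0171
```

Run:
```python
from h import *
s=read_state();print(s['ee_pos'],s['ft_force'],s['width'])
im=camera('scene')[:,:,::-1]
cv2.imwrite('pics/sc6.png',im)
```

```text
[0.63814767 0.18552975 0.15998304] [-0.86091667  0.96685313 -3.59629372] 0.017055106480410212
```

View pics/sc6.png

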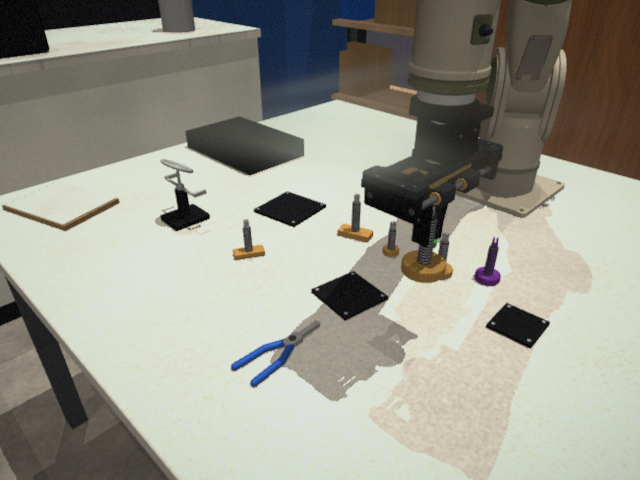

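Request:
{"method": "arm_command", "body": {
  "targets": [
    [255,0,-14,-5,0,0,0],
    [255,0,-48,-18,0,0,0],
    [255,0,-86,-33,0,0,0],
    [255,0,-128,-49,0,0,0],
    [255,0,-171,-66,0,0,0],
    [255,0,-214,-82,0,0,0],
    [255,0,-257,-99,0,0,0],
    [255,0,-299,-115,0,0,0],
    [255,0,-342,-132,0,0,0],
    [255,0,-380,-146,0,0,0]
  ]
}}

```text
time: 7.9
ee_pos: [0.489, -0.1971, 0.159]
eef_rot: [0.001, 0.708, -0.001, 0.707]
ft_force: [-1.0, 1.0, -2.6]
width: 0.0171
```

Request:
{"method": "arm_command", "body": {
  "targets": [
    [255,0,-35,-14,0,0,0],
    [255,0,-65,-26,0,0,0],
    [255,0,-85,-34,0,0,0],
    [255,0,-95,-37,0,0,0],
    [255,0,-95,-37,0,0,0],
    [255,0,-95,-37,0,0,0]
  ]
}}

```text
time: 8.5
ee_pos: [0.4549, -0.2881, 0.1595]
eef_rot: [0.0, 0.707, 0.0, 0.707]
ft_force: [0.1, 0.9, -2.7]
width: 0.0169
```

Run:
```python
from h import *
s=read_state();print(s['ee_pos'],s['ft_force'],s['width'])
im=camera('scene')[:,:,::-1]
cv2.imwrite('pics/sc7.png',im)
im=camera('wrist')[:,:,::-1]; cv2.imwrite('pics/w7.png',im)
```

```text
[ 0.45491975 -0.28806276  0.15945363] [ 0.06164383  0.9372482  -2.67715452] 0.016861101830776867
```

View pics/sc7.png

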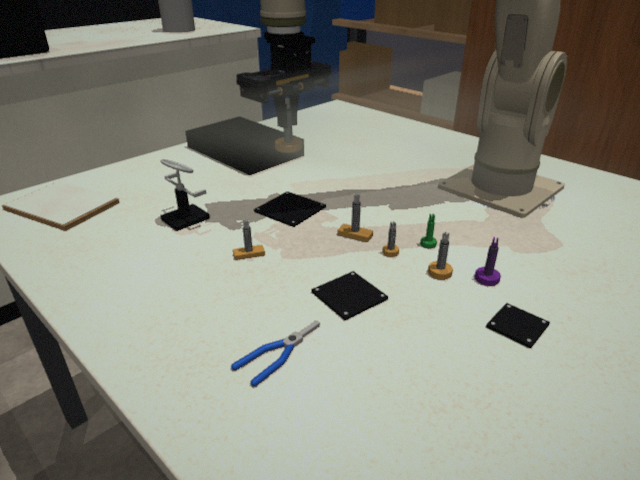

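View pics/w7.png

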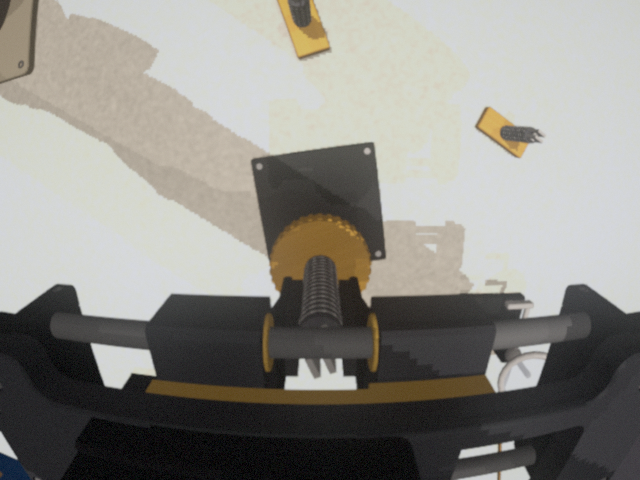

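Request:
{"method": "arm_command", "body": {
  "targets": [
    [255,20,-1,0,0,0,0],
    [255,55,-1,0,0,0,0],
    [255,90,-1,0,0,0,0],
    [255,115,-1,0,0,0,0],
    [255,128,-1,0,0,0,0],
    [255,134,-1,0,0,0,0],
    [255,137,-1,0,0,0,0],
    [255,139,-1,0,0,0,0],
    [255,139,-1,0,0,0,0],
    [255,139,-1,0,0,0,0]
  ]
}}

```text
time: 9.6
ee_pos: [0.4553, -0.2904, 0.0217]
eef_rot: [0.0, 0.707, -0.0, 0.708]
ft_force: [-0.0, -0.0, -2.5]
width: 0.0173
```

Run:
```python
from h import *
s=read_state();print(s['ee_pos'],s['ft_force'],s['width'])
im=camera('scene')[:,:,::-1]
cv2.imwrite('pics/sc8.png',cv2.convertScaleAbs(cv2.resize(im[100:250,200:380],None,fx=4,fy=4,interpolation=cv2.INTER_CUBIC),alpha=1.5))
im=camera('wrist')[:,:,::-1]; cv2.imwrite('pics/w8.png',im)
```

```text
[ 0.45530765 -0.2904196   0.02171964] [-0.03844764 -0.0373824  -2.52907429] 0.01729105358051717
```

View pics/sc8.png

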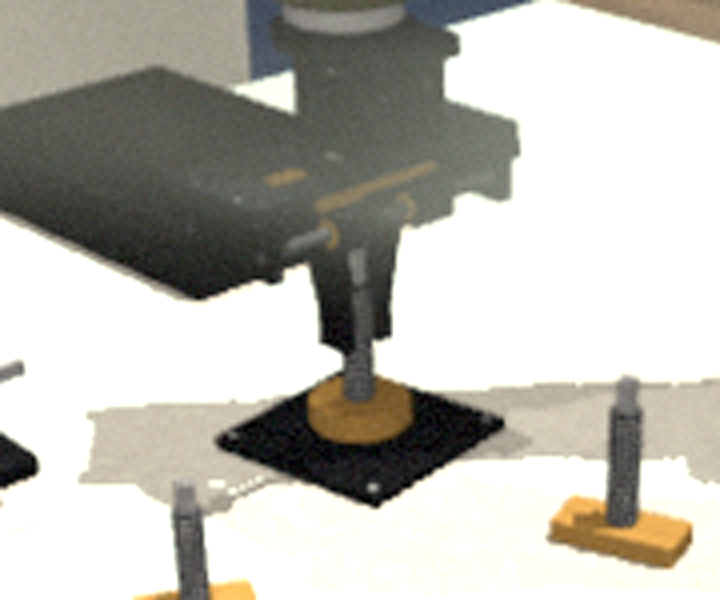

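View pics/w8.png

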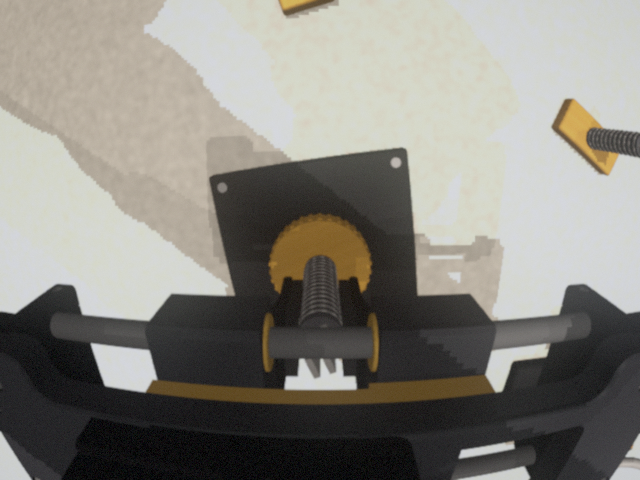

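The foot is about 3 mm above the middle of the large plate. I'm lowering it the rest of the way gently.

Request:
{"method": "arm_command", "body": {
  "targets": [
    [255,1.5,0,0,0,0,0],
    [255,2.5,0,0,0,0,0],
    [255,3.5,0,0,0,0,0],
    [255,3.5,0,0,0,0,0],
    [255,3.5,0,0,0,0,0]
  ]
}}

```text
time: 10.2
ee_pos: [0.4548, -0.2902, 0.0179]
eef_rot: [0.0, 0.707, -0.0, 0.707]
ft_force: [-2.3, 1.3, 5.2]
width: 0.0175
```

The force rose by about 8 N, so it is seated. I'm releasing and retreating.

Request:
{"method": "arm_command", "body": {
  "targets": [
    [0,0,0,0,0,0,0],
    [0,0,0,0,0,0,0],
    [0,0,0,0,0,0,0],
    [0,0,0,0,0,0,0],
    [0,0,0,0,0,0,0],
    [0,-30,0,0,0,0,0],
    [0,-80,0,0,0,0,0],
    [0,-130,0,0,0,0,0],
    [0,-140,0,0,0,0,0],
    [0,-140,0,0,0,0,0]
  ]
}}

```text
time: 11.2
ee_pos: [0.456, -0.2907, 0.1592]
eef_rot: [0.0, 0.706, -0.001, 0.708]
ft_force: [0.3, 0.1, -1.8]
width: 0.0844
```

Run:
```python
from h import *
s=read_state();print(s['ee_pos'],s['ft_force'],s['width'])
im=camera('scene')[:,:,::-1]
cv2.imwrite('pics/sc9.png',cv2.convertScaleAbs(cv2.resize(im[100:250,200:380],None,fx=4,fy=4,interpolation=cv2.INTER_CUBIC),alpha=1.5))
im=camera('wrist')[:,:,::-1]; cv2.imwrite('pics/w9.png',im)
print(wproj([.455,-.288,.008],s))
```

```text
[ 0.45596901 -0.29068554  0.15922893] [ 0.34041648  0.07204188 -1.76332136] 0.08435364769004748
[319.4437034  205.82112982]
```

View pics/sc9.png

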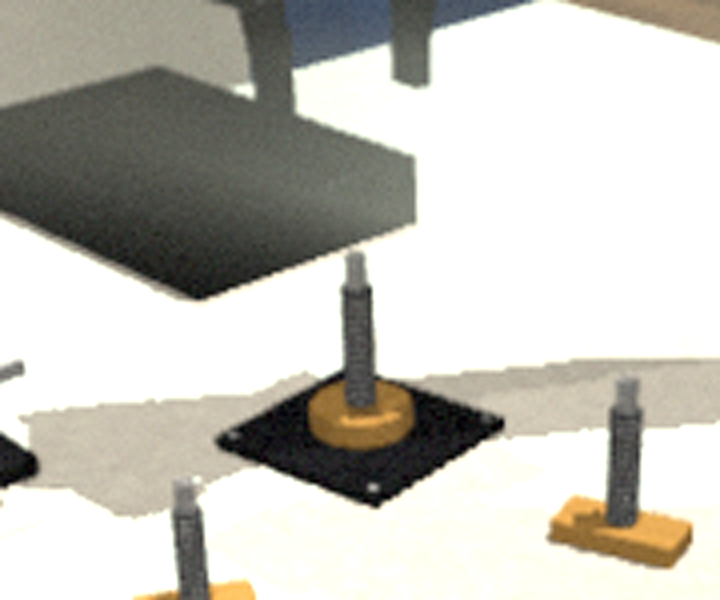

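View pics/w9.png

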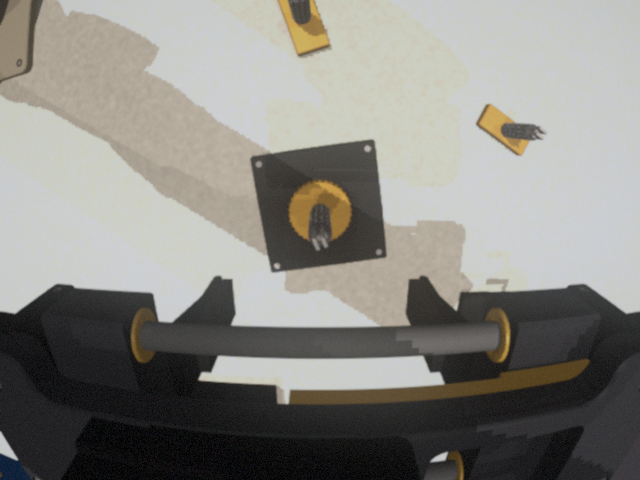

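The large post is upright on the large plate, foot at wrist pixel (320,211) against a plate centre near (319,206). Next is the medium post.

Request:
{"method": "arm_command", "body": {
  "targets": [
    [0,0,30,-2,0,0,0],
    [0,0,80,-5,0,0,0],
    [0,0,130,-8,0,0,0],
    [0,0,180,-11,0,0,0],
    [0,0,230,-14,0,0,0],
    [0,0,280,-17,0,0,0],
    [0,0,330,-20,0,0,0],
    [0,0,370,-23,0,0,0],
    [0,0,391,-24,0,0,0],
    [0,0,391,-24,0,0,0]
  ]
}}

```text
time: 12.3
ee_pos: [0.4295, 0.1037, 0.1554]
eef_rot: [-0.002, 0.708, 0.001, 0.706]
ft_force: [-0.1, -0.7, 0.3]
width: 0.0873
```

Request:
{"method": "arm_command", "body": {
  "targets": [
    [0,0,0,0,0,0,0],
    [0,0,0,0,0,0,0]
  ]
}}

```text
time: 12.5
ee_pos: [0.4308, 0.0995, 0.1565]
eef_rot: [0.001, 0.708, -0.001, 0.707]
ft_force: [-0.6, -1.1, 0.6]
width: 0.087
```

Run:
```python
from h import *
s=read_state();print(s['ee_pos'],s['ft_force'],s['width'])
im=camera('wrist')[:,:,::-1]; cv2.imwrite('pics/w10.png',im)
for z in (.0,.014,.088): print(wproj([.431,.101,z],s))
```

```text
[0.43081795 0.09951233 0.15654731] [-0.64530361 -1.14823294  0.56130373] 0.08698387421247923
[321.46509248 205.83834085]
[321.50092903 209.01140946]
[321.74599265 230.90112325]
```

View pics/w10.png

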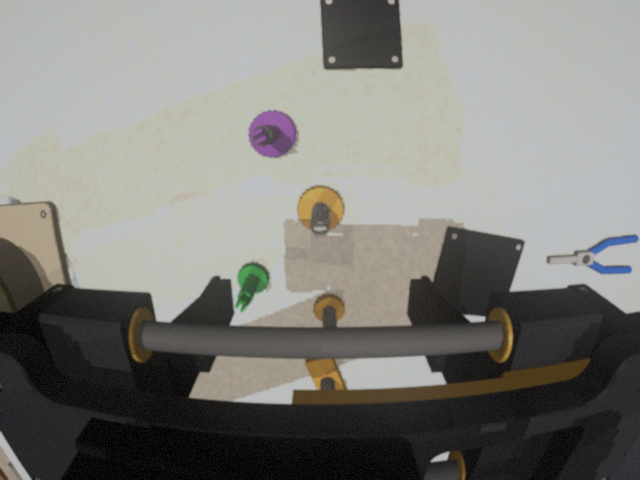

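The wrist view shows the medium foot at (321,209), exactly where predicted, with green and purple well clear. Descending.

Request:
{"method": "arm_command", "body": {
  "targets": [
    [0,25,1,0,0,0,0],
    [0,65,1,0,0,0,0],
    [0,105,1,0,0,0,0],
    [0,135,1,0,0,0,0],
    [0,150,1,0,0,0,0],
    [0,159,1,0,0,0,0],
    [0,159,1,0,0,0,0],
    [0,159,1,0,0,0,0]
  ]
}}

```text
time: 13.35
ee_pos: [0.4318, 0.1017, -0.0008]
eef_rot: [0.001, 0.707, -0.0, 0.707]
ft_force: [0.4, 1.0, 0.7]
width: 0.087
```

Run:
```python
from h import *
s=read_state();print(s['ee_pos'],s['ft_force'],s['width'])
im=camera('scene')[:,:,::-1]
cv2.imwrite('pics/sc11.png',cv2.convertScaleAbs(cv2.resize(im[160:310,370:550],None,fx=4,fy=4,interpolation=cv2.INTER_CUBIC),alpha=1.5))
```

```text
[ 0.43181001  0.1016791  -0.00076528] [0.42908684 1.04243511 0.74163218] 0.08697361636921852
```

View pics/sc11.png

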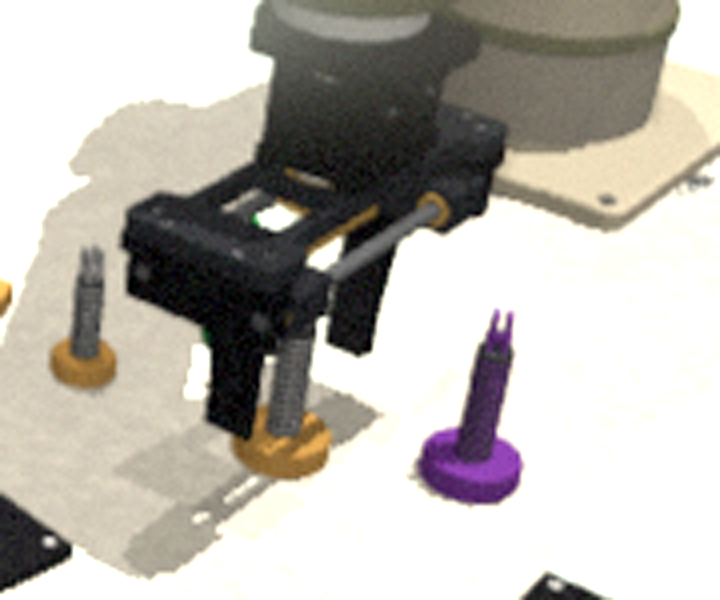

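The fingers straddle the sleeve clear of the foot. Closing.

Request:
{"method": "arm_command", "body": {
  "targets": [
    [255,0,0,0,0,0,0],
    [255,0,0,0,0,0,0],
    [255,0,0,0,0,0,0],
    [255,0,0,0,0,0,0],
    [255,0,0,0,0,0,0],
    [255,0,0,0,0,0,0],
    [255,0,0,0,0,0,0],
    [255,0,0,0,0,0,0],
    [255,0,0,0,0,0,0],
    [255,0,0,0,0,0,0]
  ],
  "newtons": 25
}}

```text
time: 14.4
ee_pos: [0.4311, 0.1018, -0.0015]
eef_rot: [0.0, 0.707, -0.0, 0.707]
ft_force: [1.3, -0.3, -2.1]
width: 0.015
```

Request:
{"method": "arm_command", "body": {
  "targets": [
    [255,0,0,0,0,0,0],
    [255,0,0,0,0,0,0],
    [255,0,0,0,0,0,0],
    [255,0,0,0,0,0,0]
  ]
}}

```text
time: 14.8
ee_pos: [0.4311, 0.1018, -0.0015]
eef_rot: [0.0, 0.707, -0.0, 0.707]
ft_force: [-0.8, 0.4, -2.3]
width: 0.0152
```

Run:
```python
from h import *
s=read_state();print(s['ee_pos'],s['ft_force'],s['width'])
im=camera('scene')[:,:,::-1]
cv2.imwrite('pics/sc12.png',cv2.convertScaleAbs(cv2.resize(im[160:310,370:550],None,fx=4,fy=4,interpolation=cv2.INTER_CUBIC),alpha=1.5))
```

```text
[ 0.43110354  0.10178065 -0.00153367] [-0.82149694  0.3944114  -2.28257682] 0.015200557782134009
```

View pics/sc12.png

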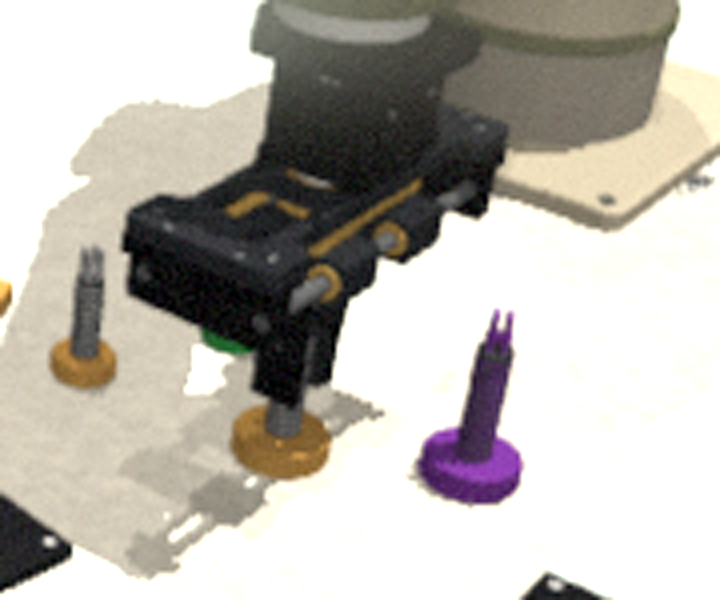

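Request:
{"method": "arm_command", "body": {
  "targets": [
    [255,-10,0,0,0,0,0],
    [255,-30,0,0,0,0,0],
    [255,-65,0,0,0,0,0],
    [255,-95,0,0,0,0,0],
    [255,-110,-5,12,0,0,0],
    [255,-110,-20,47,0,0,0],
    [255,-110,-38,89,0,0,0],
    [255,-110,-55,130,0,0,0],
    [255,-110,-68,158,0,0,0],
    [255,-110,-73,171,0,0,0]
  ]
}}

```text
time: 15.85
ee_pos: [0.6041, 0.0265, 0.1089]
eef_rot: [0.001, 0.707, -0.002, 0.707]
ft_force: [-0.3, 0.7, -0.2]
width: 0.0154
```

Request:
{"method": "arm_command", "body": {
  "targets": [
    [255,0,0,0,0,0,0],
    [255,0,0,0,0,0,0]
  ]
}}

```text
time: 16.05
ee_pos: [0.6016, 0.0289, 0.1087]
eef_rot: [0.0, 0.707, -0.0, 0.707]
ft_force: [0.5, 0.4, -1.8]
width: 0.0155
```

Run:
```python
from h import *
s=read_state();print(s['ee_pos'],s['ft_force'],s['width'])
im=camera('scene')[:,:,::-1]
cv2.imwrite('pics/sc13.png',cv2.convertScaleAbs(cv2.resize(im[180:330,280:460],None,fx=4,fy=4,interpolation=cv2.INTER_CUBIC),alpha=1.5))
```

```text
[0.60158778 0.02889836 0.10868475] [ 0.54002119  0.39451302 -1.77129649] 0.01547270863396236
```

View pics/sc13.png

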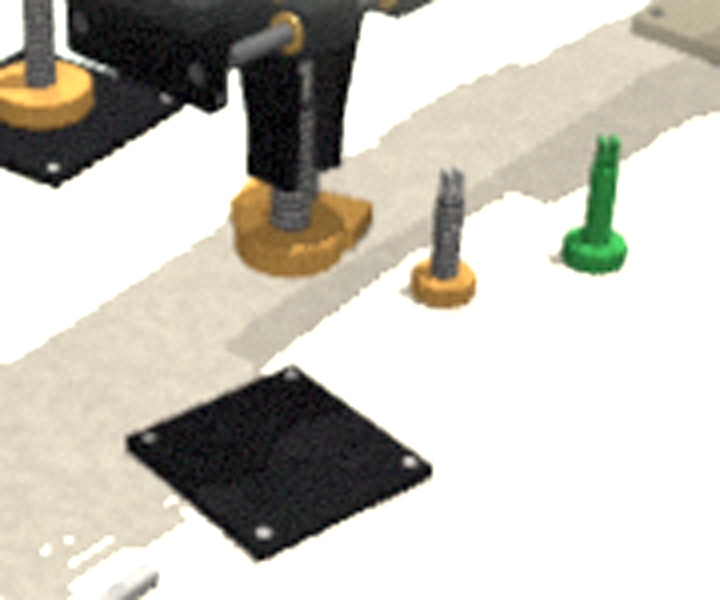

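Request:
{"method": "arm_command", "body": {
  "targets": [
    [255,20,-1,0,0,0,0],
    [255,50,-1,0,0,0,0],
    [255,75,-1,0,0,0,0],
    [255,90,-1,0,0,0,0],
    [255,96,-1,0,0,0,0],
    [255,99,-1,0,0,0,0],
    [255,99,-1,0,0,0,0],
    [255,99,-1,0,0,0,0]
  ]
}}

```text
time: 16.9
ee_pos: [0.6028, 0.0278, 0.0106]
eef_rot: [0.0, 0.707, -0.0, 0.708]
ft_force: [0.3, 0.6, -2.3]
width: 0.0153
```

Request:
{"method": "arm_command", "body": {
  "targets": [
    [255,1.5,0,0,0,0,0],
    [255,2.5,0,0,0,0,0],
    [255,3.5,0,0,0,0,0],
    [255,3.5,0,0,0,0,0],
    [255,3.5,0,0,0,0,0]
  ]
}}

```text
time: 17.4
ee_pos: [0.6023, 0.0277, 0.0065]
eef_rot: [0.0, 0.707, -0.0, 0.707]
ft_force: [-2.2, -0.3, 3.2]
width: 0.0153
```

Run:
```python
from h import *
s=read_state();print(s['ee_pos'],s['ft_force'],s['width'])
im=camera('scene')[:,:,::-1]
cv2.imwrite('pics/sc14.png',cv2.convertScaleAbs(cv2.resize(im[180:330,280:460],None,fx=4,fy=4,interpolation=cv2.INTER_CUBIC),alpha=1.5))
```

```text
[0.60231075 0.02768272 0.00645484] [-2.20743333 -0.26858099  3.18896079] 0.015309345065977873
```

View pics/sc14.png

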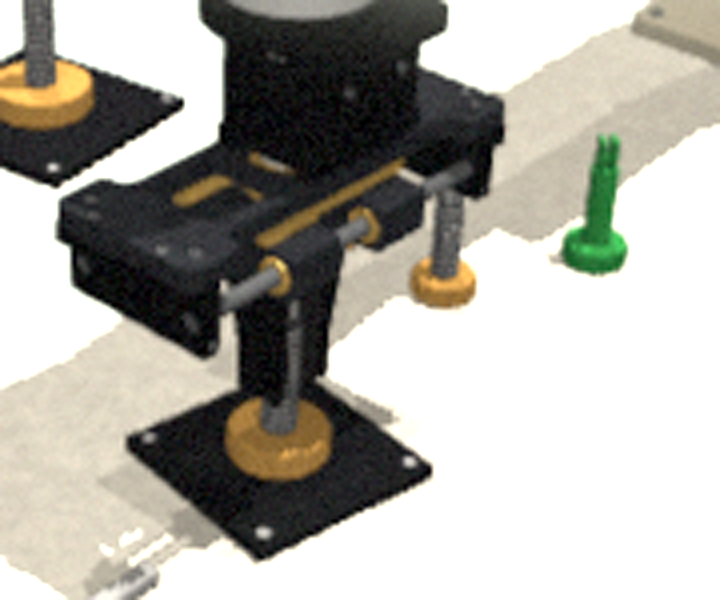

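Request:
{"method": "arm_command", "body": {
  "targets": [
    [0,0,0,0,0,0,0],
    [0,0,0,0,0,0,0],
    [0,0,0,0,0,0,0],
    [0,0,0,0,0,0,0],
    [0,0,0,0,0,0,0],
    [0,-25,0,0,0,0,0],
    [0,-70,0,0,0,0,0],
    [0,-120,0,0,0,0,0],
    [0,-140,0,0,0,0,0],
    [0,-140,0,0,0,0,0]
  ]
}}

```text
time: 18.45
ee_pos: [0.6043, 0.0277, 0.15]
eef_rot: [0.001, 0.705, 0.0, 0.709]
ft_force: [0.2, -0.3, -0.1]
width: 0.0838
```

Request:
{"method": "arm_command", "body": {
  "targets": [
    [0,0,-8,-35,0,0,0],
    [0,0,-18,-80,0,0,0],
    [0,0,-28,-125,0,0,0],
    [0,0,-36,-162,0,0,0],
    [0,0,-36,-162,0,0,0],
    [0,0,-36,-162,0,0,0]
  ]
}}

```text
time: 19.05
ee_pos: [0.4397, -0.008, 0.1457]
eef_rot: [0.001, 0.707, -0.0, 0.707]
ft_force: [0.2, -0.4, 0.2]
width: 0.0871
```

Run:
```python
from h import *
s=read_state();print(s['ee_pos'],s['ft_force'],s['width'])
im=camera('wrist')[:,:,::-1]; cv2.imwrite('pics/w15.png',im)
im=camera('scene')[:,:,::-1]
cv2.imwrite('pics/sc15.png',cv2.convertScaleAbs(cv2.resize(im[180:330,280:460],None,fx=4,fy=4,interpolation=cv2.INTER_CUBIC),alpha=1.5))
for z in (.012,.07): print(wproj([.440,-.008,z],s))
```

```text
[ 0.43966536 -0.00801177  0.14574907] [ 0.16305999 -0.41801951  0.20699564] 0.0870764947712043
[321.42338503 212.92264952]
[321.73639601 230.28407317]
```

View pics/w15.png

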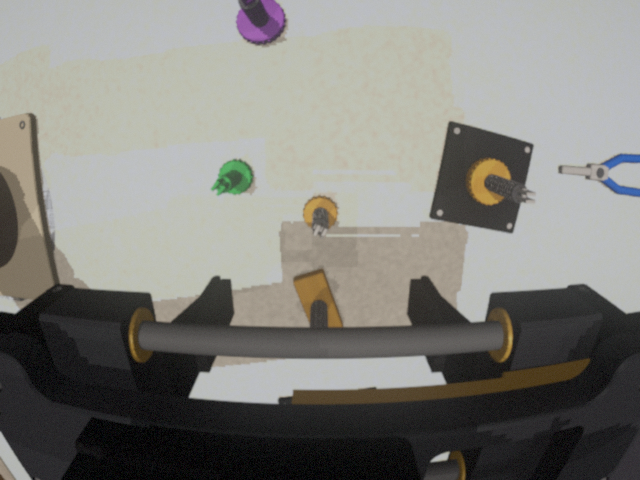

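View pics/sc15.png

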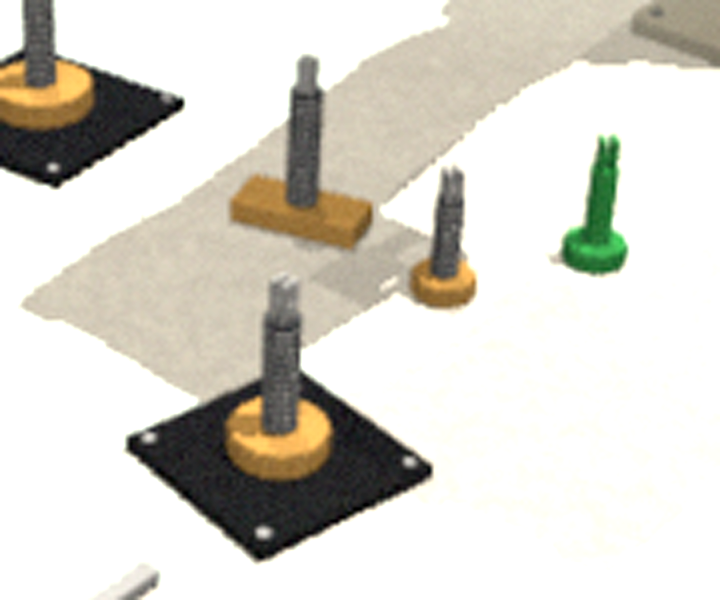

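The medium post stands centred on its plate. The small foot is at wrist pixel (320,214), predicted (321,213). Descending on it.

Request:
{"method": "arm_command", "body": {
  "targets": [
    [0,25,0,0,0,0,0],
    [0,65,0,0,0,0,0],
    [0,105,0,0,0,0,0],
    [0,135,0,0,0,0,0],
    [0,148,0,0,0,0,0],
    [0,155,0,0,0,0,0],
    [0,160,0,0,0,0,0],
    [0,160,0,0,0,0,0],
    [0,160,0,0,0,0,0]
  ]
}}

```text
time: 20.05
ee_pos: [0.4408, -0.0081, -0.0134]
eef_rot: [0.0, 0.707, -0.0, 0.707]
ft_force: [-0.3, 0.2, 0.2]
width: 0.0873
```

Run:
```python
from h import *
s=read_state();print(s['ee_pos'],s['ft_force'],s['width'])
im=camera('scene')[:,:,::-1]
cv2.imwrite('pics/sc16.png',cv2.convertScaleAbs(cv2.resize(im[150:300,310:490],None,fx=4,fy=4,interpolation=cv2.INTER_CUBIC),alpha=1.5))
```

```text
[ 0.44082272 -0.00811767 -0.01338062] [-0.29168606  0.1577992   0.23942177] 0.08732046687321371
```

View pics/sc16.png

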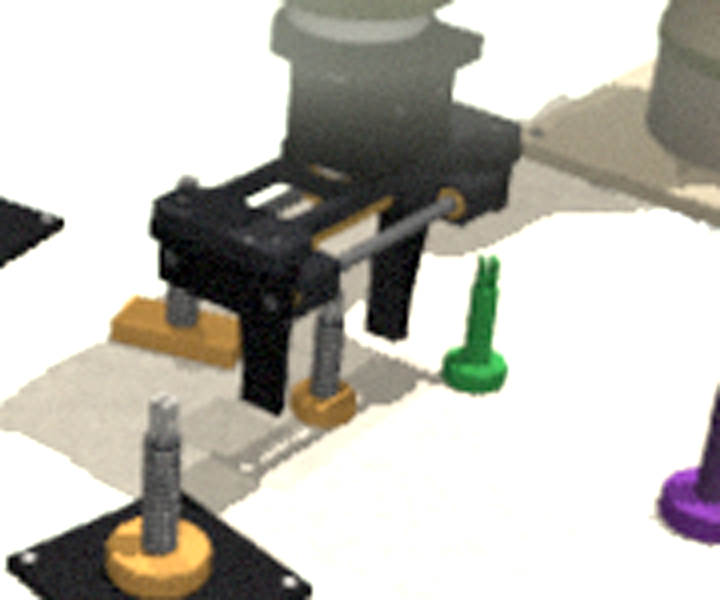

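Request:
{"method": "arm_command", "body": {
  "targets": [
    [255,0,0,0,0,0,0],
    [255,0,0,0,0,0,0],
    [255,0,0,0,0,0,0],
    [255,0,0,0,0,0,0],
    [255,0,0,0,0,0,0],
    [255,0,0,0,0,0,0],
    [255,0,0,0,0,0,0],
    [255,0,0,0,0,0,0],
    [255,0,0,0,0,0,0],
    [255,0,0,0,0,0,0]
  ],
  "newtons": 20
}}

```text
time: 21.1
ee_pos: [0.4401, -0.0082, -0.014]
eef_rot: [0.0, 0.707, -0.0, 0.707]
ft_force: [0.7, 0.2, 0.1]
width: 0.0148
```

Request:
{"method": "arm_command", "body": {
  "targets": [
    [255,0,0,0,0,0,0],
    [255,0,0,0,0,0,0],
    [255,0,0,0,0,0,0],
    [255,0,0,0,0,0,0]
  ]
}}

```text
time: 21.5
ee_pos: [0.4401, -0.0082, -0.014]
eef_rot: [0.0, 0.707, -0.0, 0.707]
ft_force: [-1.2, 0.0, -1.7]
width: 0.0133
```

Run:
```python
from h import *
s=read_state();print(s['ee_pos'],s['ft_force'],s['width'])
im=camera('scene')[:,:,::-1]
cv2.imwrite('pics/sc17.png',cv2.convertScaleAbs(cv2.resize(im[150:300,310:490],None,fx=4,fy=4,interpolation=cv2.INTER_CUBIC),alpha=1.5))
```

```text
[ 0.44006777 -0.00817228 -0.01399838] [-1.16584195  0.0090102  -1.65822047] 0.013271410323107746
```

View pics/sc17.png

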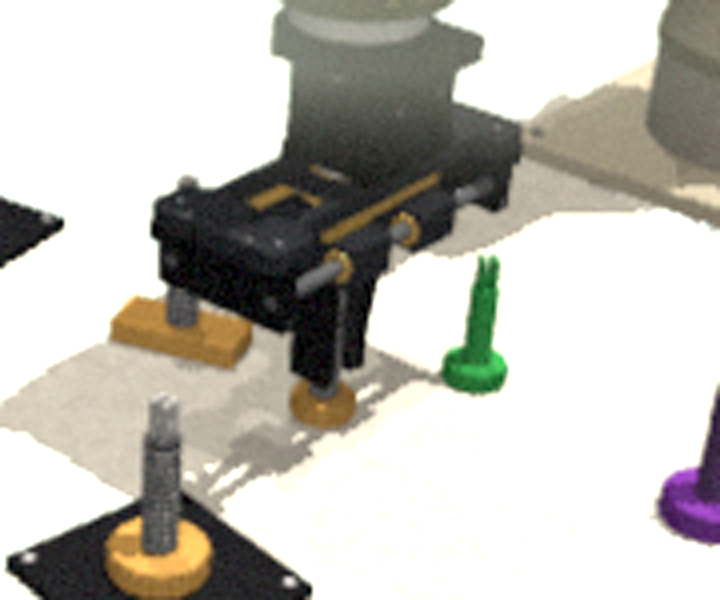

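Request:
{"method": "arm_command", "body": {
  "targets": [
    [255,-10,0,0,0,0,0],
    [255,-30,0,0,0,0,0],
    [255,-70,0,0,0,0,0],
    [255,-105,0,0,0,0,0],
    [255,-125,5,1,0,0,0],
    [255,-130,30,3,0,0,0],
    [255,-130,65,7,0,0,0],
    [255,-130,105,11,0,0,0],
    [255,-130,150,16,0,0,0],
    [255,-130,190,20,0,0,0]
  ]
}}

```text
time: 22.55
ee_pos: [0.4603, 0.1839, 0.117]
eef_rot: [0.001, 0.707, -0.0, 0.707]
ft_force: [1.0, 0.0, -0.1]
width: 0.0135
```

Request:
{"method": "arm_command", "body": {
  "targets": [
    [255,0,40,4,0,0,0],
    [255,0,70,8,0,0,0],
    [255,0,87,10,0,0,0],
    [255,0,92,10,0,0,0],
    [255,0,92,10,0,0,0],
    [255,0,92,10,0,0,0]
  ]
}}

```text
time: 23.15
ee_pos: [0.4707, 0.2718, 0.1162]
eef_rot: [0.001, 0.707, -0.001, 0.707]
ft_force: [-0.2, 0.4, -0.4]
width: 0.0132
```

Run:
```python
from h import *
s=read_state();print(s['ee_pos'],s['ft_force'],s['width'])
im=camera('scene')[:,:,::-1]
cv2.imwrite('pics/sc18.png',im)
im=camera('wrist')[:,:,::-1]
cv2.imwrite('pics/w18.png',im)
print(wproj([.47,.274,.008],s))
```

```text
[0.47071122 0.27184203 0.11619214] [-0.19736628  0.44634632 -0.36713735] 0.01319006177285115
[320.34201298 217.20911791]
```

View pics/sc18.png

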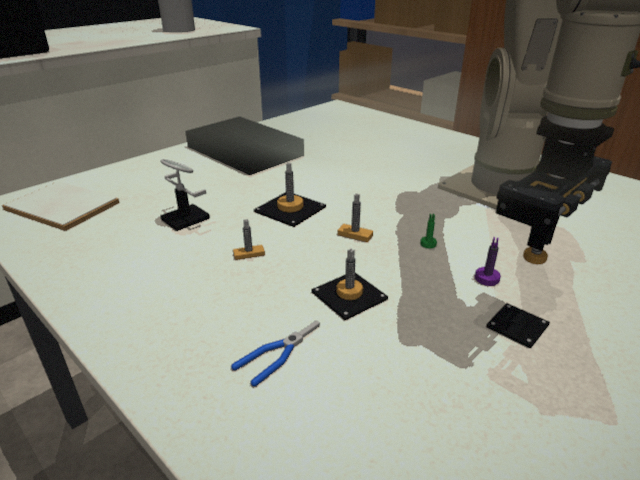

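View pics/w18.png

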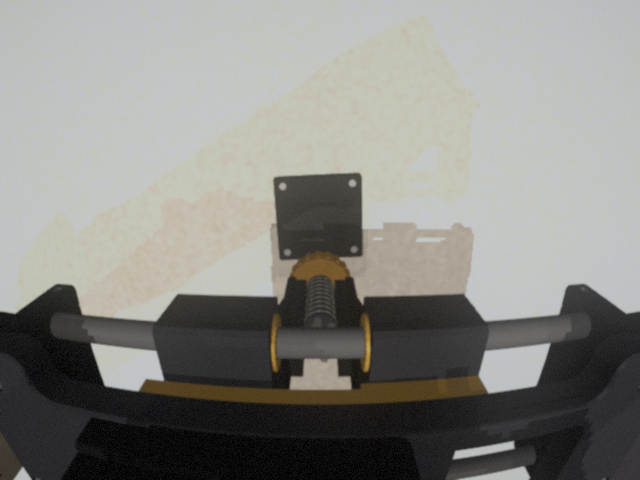

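Request:
{"method": "arm_command", "body": {
  "targets": [
    [255,20,1,0,0,0,0],
    [255,55,1,0,0,0,0],
    [255,85,1,0,0,0,0],
    [255,105,1,0,0,0,0],
    [255,114,1,0,0,0,0],
    [255,118,1,0,0,0,0],
    [255,118,1,0,0,0,0],
    [255,118,1,0,0,0,0]
  ]
}}

```text
time: 24.05
ee_pos: [0.4711, 0.2751, -0.0008]
eef_rot: [0.001, 0.707, -0.0, 0.708]
ft_force: [-0.1, -0.3, -0.8]
width: 0.0133
```

Request:
{"method": "arm_command", "body": {
  "targets": [
    [255,1.5,0,0,0,0,0],
    [255,2.5,0,0,0,0,0],
    [255,3.5,0,0,0,0,0],
    [255,3.5,0,0,0,0,0],
    [255,3.5,0,0,0,0,0]
  ]
}}

```text
time: 24.55
ee_pos: [0.4704, 0.2748, -0.0054]
eef_rot: [0.0, 0.707, -0.0, 0.707]
ft_force: [-1.1, -1.0, 0.5]
width: 0.0132
```

Run:
```python
from h import *
s=read_state();print(s['ee_pos'],s['ft_force'],s['width'])
im=camera('scene')[:,:,::-1]
cv2.imwrite('pics/sc19.png',cv2.convertScaleAbs(cv2.resize(im[220:370,440:620],None,fx=4,fy=4,interpolation=cv2.INTER_CUBIC),alpha=1.5))
```

```text
[ 0.47036777  0.27481933 -0.00542525] [-1.12445348 -1.00252455  0.48335222] 0.013180488187521435
```

View pics/sc19.png

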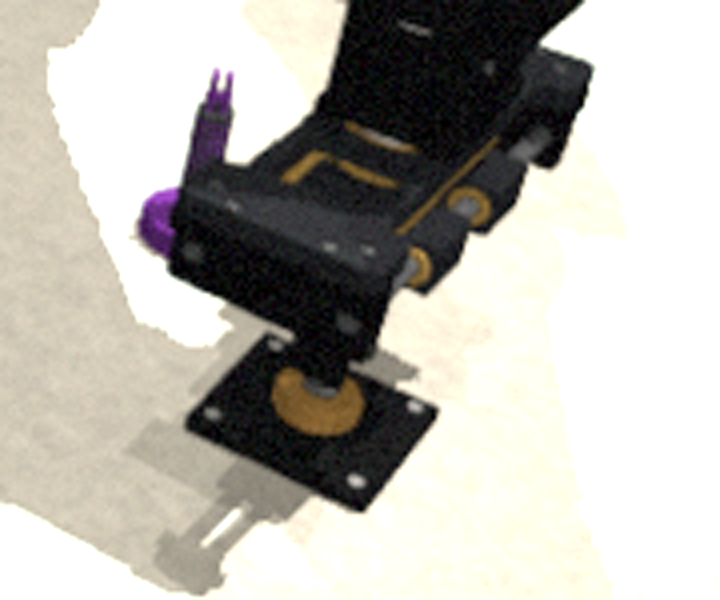

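Request:
{"method": "arm_command", "body": {
  "targets": [
    [255,0.7,0,0,0,0,0],
    [255,0.7,0,0,0,0,0],
    [255,0.7,0,0,0,0,0]
  ]
}}

```text
time: 24.9
ee_pos: [0.4704, 0.2748, -0.0061]
eef_rot: [0.0, 0.707, -0.0, 0.707]
ft_force: [-1.1, -0.4, 0.5]
width: 0.0135
```

Request:
{"method": "arm_command", "body": {
  "targets": [
    [255,0.8,0,0,0,0,0],
    [255,0.8,0,0,0,0,0],
    [255,0.8,0,0,0,0,0]
  ]
}}

```text
time: 25.2
ee_pos: [0.4705, 0.275, -0.0061]
eef_rot: [0.001, 0.707, -0.0, 0.707]
ft_force: [-4.4, -2.5, 9.9]
width: 0.0133
```

Firm contact, so it is seated. I'm releasing and rising.

Request:
{"method": "arm_command", "body": {
  "targets": [
    [0,-0.8,0,0,0,0,0],
    [0,-0.8,0,0,0,0,0],
    [0,-0.8,0,0,0,0,0],
    [0,-0.8,0,0,0,0,0],
    [0,-0.8,0,0,0,0,0],
    [0,-25,0,0,0,0,0],
    [0,-70,0,0,0,0,0],
    [0,-120,0,0,0,0,0],
    [0,-160,0,0,0,0,0],
    [0,-200,0,0,0,0,0]
  ]
}}

```text
time: 26.2
ee_pos: [0.4703, 0.2747, 0.1951]
eef_rot: [0.001, 0.707, -0.0, 0.707]
ft_force: [1.4, 1.2, -0.4]
width: 0.0835
```

Request:
{"method": "arm_command", "body": {
  "targets": [
    [0,0,40,-40,0,0,0],
    [0,0,80,-80,0,0,0],
    [0,0,120,-100,0,0,0],
    [0,0,160,-110,0,0,0],
    [0,0,200,-110,0,0,0],
    [0,0,200,-110,0,0,0],
    [0,0,200,-110,0,0,0],
    [0,0,200,-110,0,0,0]
  ]
}}

```text
time: 27.0
ee_pos: [0.3613, 0.4738, 0.193]
eef_rot: [0.001, 0.707, -0.001, 0.707]
ft_force: [-0.0, -0.3, -0.1]
width: 0.0871
```

Run:
```python
from h import *
s=read_state();print(s['ee_pos'],s['ft_force'],s['width'],s['time'])
im=camera('scene')[:,:,::-1]
cv2.imwrite('pics/sc20.png',im)
im=camera('top')[:,:,::-1].copy()
cv2.imwrite('pics/top20.png',im)
cv2.imwrite('pics/top20c.png',cv2.convertScaleAbs(cv2.resize(im[190:360,120:480],None,fx=2.2,fy=2.2,interpolation=cv2.INTER_CUBIC),alpha=1.6))
hsv=cv2.cvtColor(im,cv2.COLOR_BGR2HSV)
m=((hsv[...,0]>8)&(hsv[...,0]<28)&(hsv[...,1]>130)&(hsv[...,2]>50)).astype(np.uint8)
n,l,st,ce=cv2.connectedComponentsWithStats(m)
for i in range(1,n):
    if st[i,4]>90: 
        h=cv2.convexHull(np.argwhere(l==i)[:,::-1].astype(np.float32)); c,r=cv2.minEnclosingCircle(h); print(c,r,ray('top',*c,.02))
```

```text
[0.36128489 0.47379432 0.19302654] [-0.04296385 -0.33480642 -0.11270609] 0.08706133256833085 27.0
(555.5, 158.5) 32.96220016479492 [ 0.78682955 -0.57697368]
(383.8975830078125, 223.46385192871094) 13.842907905578613 [ 0.64009368 -0.20173891]
(275.5, 240.5) 10.79361629486084 [0.60195235 0.02724621]
(154.1750030517578, 302.26251220703125) 7.926291465759277 [0.47084571 0.27486873]
(427.2659606933594, 311.0212707519531) 14.655967712402344 [ 0.45542895 -0.28850098]
(337.3246154785156, 318.78472900390625) 17.416372299194336 [ 0.4386527  -0.10261458]
```

View pics/sc20.png

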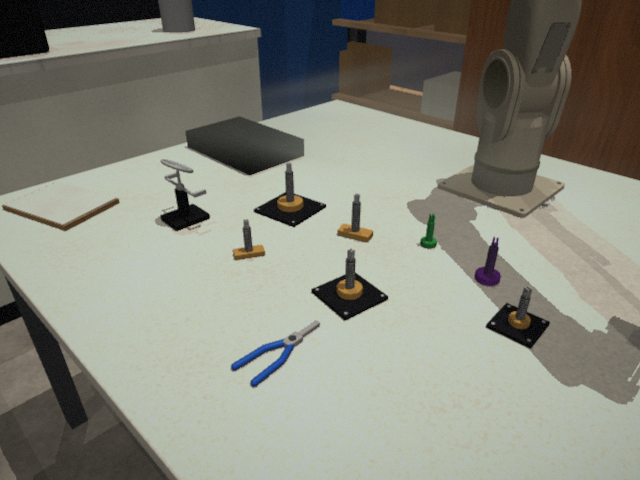

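View pics/top20c.png

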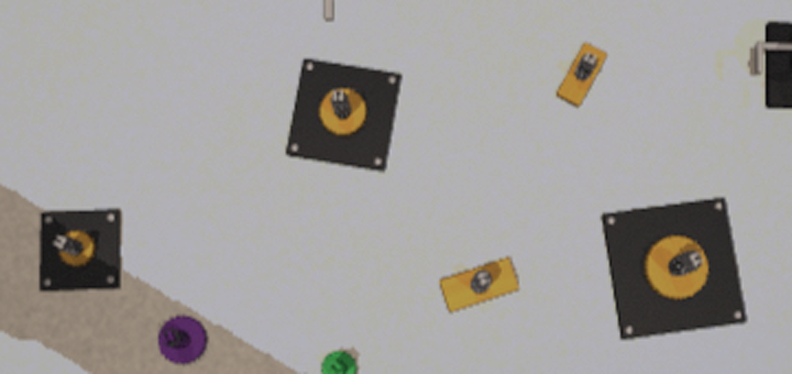

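All three feet measure within about 2 mm of their plate centres, the posts are upright, and the bystanders have not moved. Handing in.

```bash
python3 -c "
from bench import *
print(close_job())"
```

```text
the job is handed in; nothing more can be done
None
```

All three round-footed posts now stand upright on the base plates of their own size, and the job is handed in at about 27 s of the 88 s allowed. Each was gripped by the sleeve, lowered until the wrist force showed contact with the plate, then released.

**Last checks:**
- **Placing:** in the final top view, all three foot centres measured within about 1 mm of their plate centres, against a calibration good to about 2 mm.
- **Upright and clear:** the posts look upright in the scene view. The gripper is open, about 0.2 m from the nearest post, with no significant force on it.
- **Bystanders:** both oblong posts measured within a fraction of a millimetre of where they started. The magnifier, pliers, and the green and purple look-alikes show no visible movement in the pictures.

**What disagreed:**
- **Tool length:** the pictures showed the finger tips about 35–40 mm higher than the reported TCP. My first close on the large post therefore caught its clip jaws. I opened before lifting, went 33 mm lower and gripped the sleeve, then allowed for this with the other two.
- **Finger opening:** the reading was about 1 mm less than the sleeve diameters throughout.

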